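Put the jar back in the spice carousel and bring the salt round

ROBOT

A 7-joint arm with a two-finger parallel gripper is mounted at the origin on a cart in front of the work surface, level with it; the furniture and walls round the work are solid. World frame = base frame: x ahead of the robot, y to its left, z up, the work surface at z = 0. Lengths are in m, angles in rad, forces in N, time in s.
With the tool pointing down it reaches from about 0.425 to 0.925 m from the base axis. Payload 6.8 kg.
Tool frame: the origin (TCP) lies at the very end of the fingers, on their centre line; the grasp point (between the pads) lies 19 mm behind it; z points along the fingers, y is the direction in which the jaws open and shut (so a half turn about z gives the same grasp; the last joint's range is limited). The gripper opens to 85 mm and grips with 20 to 120 N. Pads are 22 mm wide; open, the fingers measure 114 mm over their backs; the gripper's body (76 mm by 85 mm) begins 54 mm behind the grasp point. The pads swing forward as they close: fully open they stand 13 mm farther back than shut.
Start: joints at [1.158, 0.477, 0.022, 1.555, -0.011, 1.109, -0.083], TCP at [0.203, -0.644, 0.231] pointing down, gripper open.
Joint ranges: [-2.96, 2.96], [-0.34, 2.1], [-1.41, 1.46], [0.24, 2.44], [-1.37, 4.51], [0.17, 1.92], [-2.96, 2.96]. Speed limits (rad/s): [2.39, 2.39, 3.14, 3.14, 3.14, 3.14, 3.14].

INTERFACE

Orientations are given as a unit quaternion [w, x, y, z].
In Python, from station import r, vision, job gives the robot as it stands.
- The arm moves only by the tool carry_out, never from a script. Its arguments are lists of equal length, an entry for each row: "linear": the shift along the tool's x, y, z in cm, a list of three; "angular": the turn, a rotation vector about the tool's x, y, z in rad, a list of three; "fingers": the closure, from -1 (fully open) to 1 (shut). In form: {"linear": [[tx, ty, tz], ...], "angular": [[wx, wy, wz], ...], "fingers": [fingers, ...]}. A call has 1 to 5 rows; each row shifts and turns the commanded pose from where the row before left it, along the tool's axes as they then stand; what a row does not reach is not made up. A row lasts 1/12 s, in which the tool goes at most 41.7 mm and 7.16 degrees, less where a joint would pass 70% of its speed; a pose out of reach is approached as far as the arm can. A call with a gripper value outside its range is refused whole. The fingers move at their own pace and stop on an object; "force" is the grip in N (left out, the last holds). Time passes only in rows, so rows that do not move let the fingers close. It gives the time, the measured TCP pose, the force and the opening at its end, in the units of the state.
- r.get_obs(): the state, without advancing time (a new reading comes with each control period).
- vision.snapshot(name): name is "side" or "top" or "wrist"; returns (picture, depth): 480x640x3 uint8, blue, green, red; 480x640 float32, m along the optical axis (not along the pixel's ray), 0 where there is no reading.
- vision.calibration(name): a dict with "camera_matrix" (3x3 intrinsics, pixels), "world_from_camera" (4x4, takes a point from camera to world coordinates). Camera axes: x right, y down, z forward; pixel columns grow to the right and rows downward; lengths in m; the calibration is good to about 2 mm. The wrist camera is an equidistant fisheye: a pixel r from the principal point sees the ray r / f radians off the axis. A picture is of the moment at which its call begins: read the wrist's pose just before it. calibration takes no time and is no camera call; for the wrist camera it gives the pose at the moment of the call.
- job.close_job(): hands the job in, once; it reports no verdict.
The state is a dict: "time_s": time; "q": joint angles; "joint_vel": joint speeds; "effort": joint torques, N m; "tcp_pos": TCP position; "tcp_rot": TCP orientation; "force": force on the tool from outside, world axes, zero at the start; "torque": the same for the moment, N m; "grip_width": finger opening in m.
Only numpy, scipy, OpenCV 4.12 (cv2) and the standard library are available. Lean on these libraries where they do the work, as an engineer would, in place of code of your own. Each camera call takes 0.05 s, during which the arm holds its last target.

TASK

I am done with the spice jar that stands on the worktop beside the carousel: set it back upright, all the way down, in the carousel's empty cup. Then bring me the salt shaker: turn the carousel by the wooden handle on top of its post until the shaker stands in the middle of the opening at the front of the steel rail, and keep hold of the handle so that the carousel stays still while I reach for the salt - finish gripping it, do not let go. Leave the other jars standing in their cups and the things round about where they are.

Things in the scene. Friction and masses are not known exactly. Their poses are not given: they have to be found in the camera images.
- base: fixed base of the spice carousel: a round dark board, diameter 290 mm, 16 mm thick, origin on the carousel's axis at worktop height. Its own -x axis points to the front opening. Round it, 136 mm from the axis, stands a 6 mm steel rail, 61 mm high over the worktop, open only at the front (opening about 80 mm wide)
- opening (a point): middle of the opening at the front of the rail, 136 mm from the axis along the base's -x
- turntable: wooden disc, 254 mm wide, top 30 mm over the worktop, origin on the axis at worktop height; turns freely both ways about the vertical axis (0.05 N m of friction, no stop in the first turn). On it five steel cups 72 degrees apart, centres 95 mm from the axis, 48 mm wide inside, 54 at the mouth, 26 high (rim 56 mm over the worktop). The empty cup lies along its own -x; 13 mm post in the middle
- handle: wooden T handle on top of the post, fixed to the turntable: a rounded bar 64 mm long along its own x (the turntable's x, so it points at the empty cup), 18 mm thick along its y, from 163 to 193 mm over the worktop. Origin at the middle of its underside
- grip (a point): middle of the handle bar, on the axis, 180 mm over the worktop; grip the bar across its 18 mm thickness
- empty_cup (a point): centre of the floor of the one empty cup, 30 mm over the worktop; turns with the turntable
- loose_jar: the spice jar to put back: round, 41 mm in diameter, 105 mm high, brown lid, orange-brown picture on the label, standing on the worktop to the right of the carousel; about 0.11 kg; origin at the centre of its foot
- salt_shaker: the salt shaker in one of the cups: round, 44 mm in diameter, 90 mm high, so shorter than the jars, clear body half full under a domed grey top with holes, no label; origin at the centre of its foot
- jar_b: another spice jar in a cup, 41 mm in diameter, 105 mm high, brown lid; origin at the centre of its foot
- jar_c: another spice jar in a cup, same size
- jar_d: another spice jar in a cup, same size
- lemon_a: bystander: lemon, 83 x 58 x 58 mm
- fork_a: bystander: fork, 198 x 27 x 17 mm
- peeler: bystander: peeler, 170 x 25 x 18 mm
- teaspoon_b: bystander: teaspoon, 134 x 27 x 12 mm
Mind the look-alikes: they are no part of the job. What is shaped like the jar_b but purple is not meant.

How it is judged:
By the outcome, as a careful person would: the job done as asked, in the order asked, and still so for the second after the job is handed in, while the arm keeps its last pose, push and grip.
It also fails if it takes over 67 s, if anything falls off the work surface, if the arm or the gripper's body presses on something with over 40 N, if the wrist force passes 120 N, or if a joint passes its speed limit or range.

## Working session

There is one attempt and no reset: what is moved stays moved. The work goes in short steps, Python scripts to look and compute and a tool call to move; the robot and the scene stay as the last step left them, time stands still between calls to the robot, and variables do not carry over. Pictures are saved under pics/ and viewed, and the job is handed in when it is done.

Besides the shell and the picture viewer there is one more tool, called after "Request:" in YAML: its name, and indented under it one key for each argument. carry_out: Moves the arm, as the interface text tells. Its arguments: {"type":"object","properties":{"linear":{"type":"array"},"angular":{"type":"array"},"fingers":{"type":"array"},"force":{"type":"number"}},"required":["linear","angular","fingers"]}

```bash
ls; mkdir -p pics; python3 - <<'E'
from station import r, vision, job
import cv2,json
o=r.get_obs(); print(o)
for n in ("side","top"):
    p,d=vision.snapshot(n); c=vision.calibration(n)
    cv2.imwrite(f"pics/{n}0.png",p); 
    import numpy as np
    np.savez(f"pics/{n}0.npz",p=p,d=d,K=c["camera_matrix"],T=c["world_from_camera"])
    print(n,c["camera_matrix"],c["world_from_camera"])
E
```

```text
pics
{'time_s': 0.0, 'q': array([ 1.15789183,  0.47778329,  0.02233726,  1.55647147, -0.01146573,
        1.10929731, -0.08310362]), 'joint_vel': array([-0.00012761, -0.0009655 ,  0.00093382,  0.00161846,  0.00096811,
       -0.00044148,  0.00017425]), 'effort': array([-6.44733768e-05, -5.96446860e+01,  1.60809215e+00, -2.81192744e+01,
        1.24498285e-02,  9.51150869e-03,  1.44157923e-05]), 'tcp_pos': array([ 0.20236841, -0.64332024,  0.2303285 ]), 'tcp_rot': array([-8.88758990e-04,  9.88406147e-01,  1.51830334e-01, -2.20180586e-04]), 'force': array([-0.23618152,  0.04453292, -0.12143339]), 'torque': array([-0.01410612, -0.05272023,  0.06629459]), 'grip_width': 0.08540473128187971}
side [[445.79658778   0.         321.69893686]
 [  0.         445.79658778 236.64602312]
 [  0.           0.           1.        ]] [[-0.9630993  -0.11910831  0.2413565   0.18012691]
 [-0.26896343  0.39286677 -0.87938295  1.03904689]
 [ 0.00992087 -0.91184917 -0.41040549  0.69287031]
 [ 0.          0.          0.          1.        ]]
top [[499.38173424   0.         317.2421027 ]
 [  0.         499.38173424 248.04247771]
 [  0.           0.           1.        ]] [[ 0.02242568 -0.98708353  0.15862911  0.32626261]
 [-0.99963639 -0.02451541 -0.01122891 -0.13542517]
 [ 0.01497273 -0.15831961 -0.98727439  1.3402719 ]
 [ 0.          0.          0.          1.        ]]
```

View pics/side0.png

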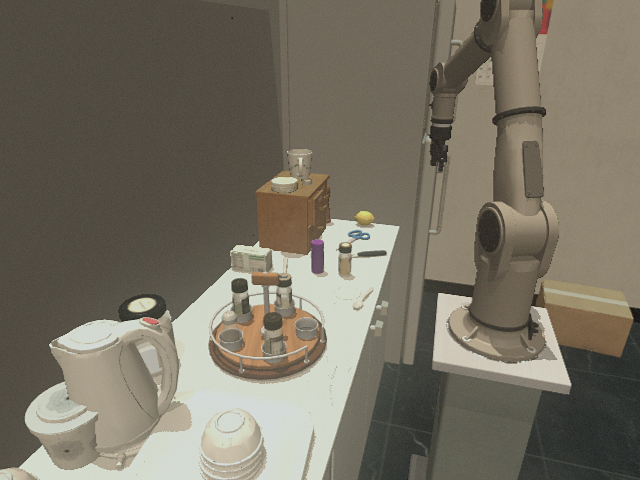

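View pics/top0.png

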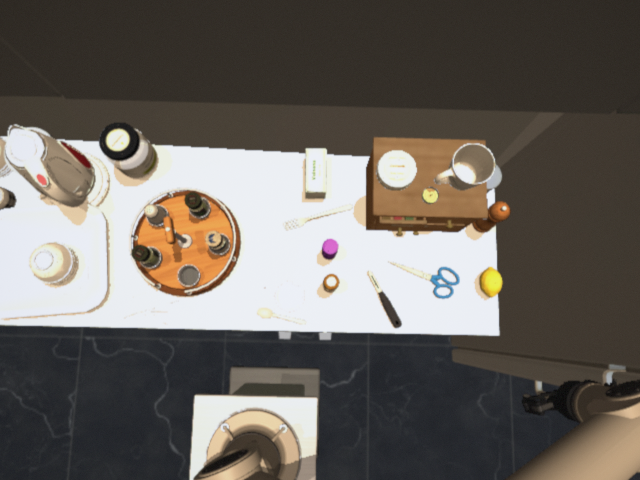

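```bash
cat > h.py <<'E'
import numpy as np
def load(f):
    z=np.load(f); return z['p'],z['d'],z['K'],z['T']
def cloud(d,K,T):
    v,u=np.indices(d.shape)
    P=np.stack([(u-K[0,2])/K[0,0]*d,(v-K[1,2])/K[1,1]*d,d],-1)
    W=P@T[:3,:3].T+T[:3,3]; W[d<=0]=np.nan
    return W
def proj(X,K,T):
    c=(np.asarray(X)-T[:3,3])@T[:3,:3]
    return K[0,0]*c[...,0]/c[...,2]+K[0,2],K[1,1]*c[...,1]/c[...,2]+K[1,2]
E
python3 - <<'E'
from h import *; import cv2
p,d,K,T=load('pics/top0.npz')
cv2.imwrite('pics/top0c.png',cv2.resize(p[180:305,115:365],None,fx=3.2,fy=3.2,interpolation=cv2.INTER_CUBIC))
p2,d2,K2,T2=load('pics/side0.npz')
cv2.imwrite('pics/side0c.png',cv2.resize(p2[220:385,190:400],None,fx=3.5,fy=3.5,interpolation=cv2.INTER_CUBIC))
W=cloud(d,K,T)
for n,(u,v) in dict(handle=(170,231),empty=(188,275),jar1=(197,203),jar2=(145,255),jar3=(217,240),salt=(153,213),loose=(331,283),purple=(330,247),teasp=(265,314),fork=(292,224),board=(180,262)).items(): print(n,np.round(W[v,u],4))
E
```

```text
handle [0.5417 0.1944 0.1963]
empty [0.4565 0.1867 0.032 ]
jar1 [0.6254 0.1506 0.1345]
jar2 [0.4924 0.2683 0.1352]
jar3 [0.5335 0.096  0.1361]
salt [0.6017 0.2633 0.1149]
loose [ 0.4374 -0.1854  0.1096]
purple [ 0.5279 -0.1813  0.1068]
teasp [ 0.3606 -0.0159  0.0011]
fork [ 0.6068 -0.08   -0.0012]
board [0.4896 0.2084 0.0377]
```

View pics/top0c.png

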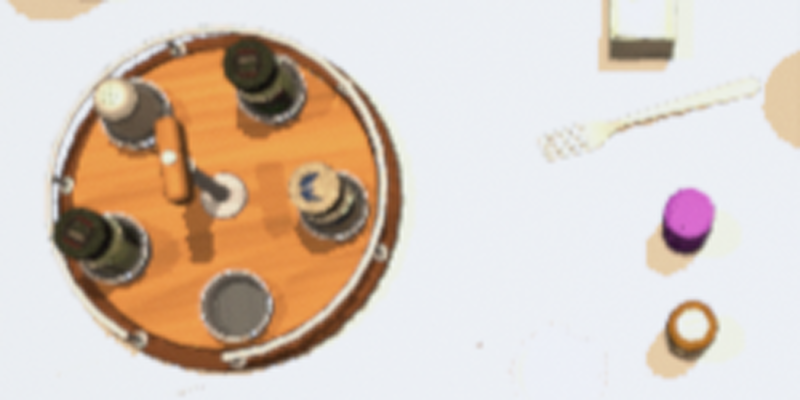

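View pics/side0c.png

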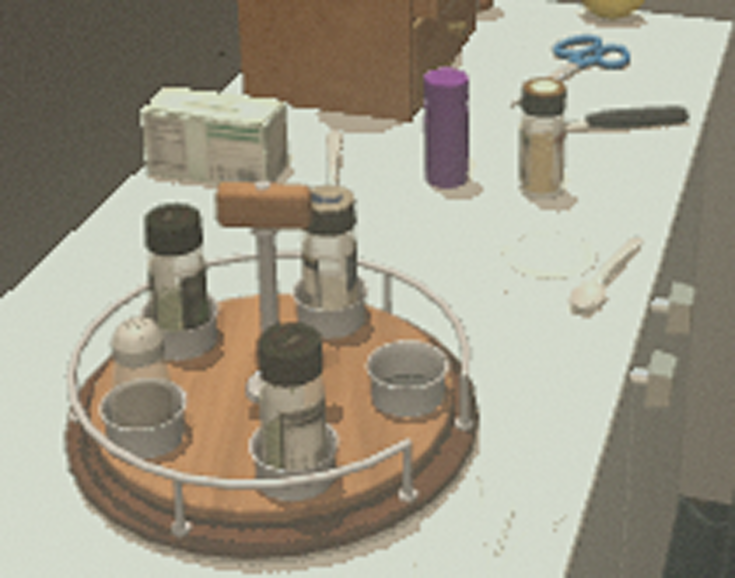

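```bash
python3 - <<'E'
from h import *; import cv2
from scipy.optimize import least_squares
p,d,K,T=load('pics/top0.npz'); W=cloud(d,K,T)
p2,d2,K2,T2=load('pics/side0.npz'); W2=cloud(d2,K2,T2)
def top(W,c,r,z0,z1):
    m=(np.hypot(W[...,0]-c[0],W[...,1]-c[1])<r)&(W[...,2]>z0)&(W[...,2]<z1); return W[m],m
for nm,c,z in [('loose',(.44,-.185),.105),('purple',(.53,-.18),.105),('j1',(.625,.15),.135),('j2',(.49,.268),.135),('j3',(.5335,.096),.135),('salt',(.6,.263),.12),('handle',(.54,.19),.193)]:
    P,m=top(W,c,.05,z-.012,z+.01)
    v,u=np.nonzero(m)
    cx,cy=(u.min()+u.max())/2,(v.min()+v.max())/2
    print(nm,len(P),'mean',P.mean(0).round(4),'mid',((P.min(0)+P.max(0))/2).round(4),'ext',np.ptp(P,0).round(4),'px',cx,cy)
    Q,_=top(W2,c,.05,z-.012,z+.01)
    if len(Q): print('   side',len(Q),Q.mean(0).round(4),((Q.min(0)+Q.max(0))/2).round(4),np.ptp(Q,0).round(4))
    if nm=='handle':
        for R in (P,Q):
            q=R[:,:2]-R[:,:2].mean(0); w,V=np.linalg.eigh(q.T@q); print('axis',V[:,1],np.degrees(np.arctan2(V[1,1],V[0,1])))
# rail
for WW in (W,W2):
    c=np.array([.535,.18]); 
    rr=np.hypot(WW[...,0]-c[0],WW[...,1]-c[1])
    m=(rr>.115)&(rr<.16)&(WW[...,2]>.052)&(WW[...,2]<.072)
    P=WW[m]
    f=lambda x:np.hypot(P[:,0]-x[0],P[:,1]-x[1])-.136
    s=least_squares(f,[*c],loss='soft_l1',f_scale=.003)
    print('rail',len(P),s.x,np.abs(f(s.x)).mean())
    a=np.degrees(np.arctan2(P[:,1]-s.x[1],P[:,0]-s.x[0]))%360
    k=np.abs(f(s.x))<.008; a=np.sort(a[k]); g=np.diff(a); i=np.argsort(g)[-4:]
    print([(a[j].round(1),a[j+1].round(1)) for j in i], a[0],a[-1])
E
```

```text
loose 208 mean [ 0.4408 -0.1856  0.1054] mid [ 0.4416 -0.1857  0.1026] ext [0.0377 0.0395 0.0187] px 331.0 281.5
   side 101 [ 0.4397 -0.1787  0.1024] [ 0.4404 -0.1846  0.1009] [0.0383 0.0408 0.0157]
purple 211 mean [ 0.5288 -0.1814  0.1052] mid [ 0.5291 -0.1815  0.1032] ext [0.039  0.04   0.0192] px 330.0 247.0
   side 101 [ 0.5279 -0.174   0.1023] [ 0.5301 -0.1794  0.1008] [0.0393 0.0444 0.0154]
j1 223 mean [0.632  0.1614 0.1348] mid [0.6334 0.1623 0.133 ] ext [0.0413 0.0391 0.0199] px 193.0 200.0
   side 168 [0.6307 0.1696 0.1324] [0.6325 0.1642 0.1302] [0.0391 0.0418 0.0144]
j2 240 mean [0.4967 0.2808 0.1348] mid [0.4976 0.2817 0.1325] ext [0.0395 0.0395 0.0189] px 140.0 253.0
   side 239 [0.4956 0.2888 0.1327] [0.497  0.2844 0.1305] [0.0407 0.0432 0.0144]
j3 226 mean [0.5361 0.1052 0.1351] mid [0.5364 0.106  0.1326] ext [0.0393 0.0401 0.0185] px 213.5 239.0
   side 126 [0.5317 0.1129 0.1326] [0.5349 0.1113 0.1306] [0.0374 0.0432 0.0145]
salt 135 mean [0.6069 0.2699 0.1157] mid [0.6076 0.2714 0.1155] ext [0.0316 0.0336 0.0145] px 150.5 211.0
   side 119 [0.6054 0.2785 0.1145] [0.6066 0.2772 0.1142] [0.029  0.0305 0.012 ]
handle 215 mean [0.5449 0.1992 0.1913] mid [0.5457 0.2002 0.1904] ext [0.0617 0.0278 0.0169] px 168.5 230.0
   side 193 [0.5439 0.2061 0.1887] [0.5453 0.2037 0.1879] [0.0606 0.0254 0.0137]
axis [-0.97781109 -0.20948859] -167.90761571100182
axis [-0.97237687 -0.23341641] -166.50170598330556
rail 645 [0.54480082 0.19913277] 0.004140488587004459
[(np.float64(255.6), np.float64(259.1)), (np.float64(224.8), np.float64(234.7)), (np.float64(234.7), np.float64(255.6)), (np.float64(151.8), np.float64(186.1))] 0.19843517314905057 359.7370467202679
rail 766 [0.54159201 0.18965698] 0.011334804425925826
[(np.float64(58.5), np.float64(80.1)), (np.float64(317.5), np.float64(341.6)), (np.float64(147.8), np.float64(179.3)), (np.float64(204.6), np.float64(288.4))] 1.0175945938519642 359.3782759180696
```

```bash
cat > go.py <<'E'
import sys,numpy as np
from scipy.spatial.transform import Rotation as R
from station import r
def state():
    o=r.get_obs(); q=o['tcp_rot']; M=R.from_quat([q[1],q[2],q[3],q[0]]); return o,M
def need(target,yaw):
    o,M=state(); yaw=np.radians(yaw)
    x=np.array([np.cos(yaw),np.sin(yaw),0]); z=np.array([0,0,-1]); y=np.cross(z,x)
    G=R.from_matrix(np.stack([x,y,z],1))
    print('t %.2f'%o['time_s'],'tcp',o['tcp_pos'].round(4),'yaw %.2f'%np.degrees(np.arctan2(*M.as_matrix()[1::-1,0])),'tilt z',M.as_matrix()[:,2].round(4),'w %.4f'%o['grip_width'],'F',o['force'].round(1),'q',o['q'].round(2))
    print('shift cm now-axes',(M.inv().apply(np.array(target)-o['tcp_pos'])*100).round(2),'goal-axes',(G.inv().apply(np.array(target)-o['tcp_pos'])*100).round(2),'rotvec',(M.inv()*G).as_rotvec().round(4))
if __name__=='__main__':
    a=[float(s) for s in sys.argv[1:]]; need(a[:3],a[3])
E
python3 go.py .441 -.185 .23 12.5
python3 - <<'E'
from h import *
from scipy.optimize import least_squares
p,d,K,T=load('pics/top0.npz'); W=cloud(d,K,T)
p2,d2,K2,T2=load('pics/side0.npz'); W2=cloud(d2,K2,T2)
pts=np.array([[.6334,.1623],[.4976,.2817],[.5364,.106],[.6076,.2714]]); off=np.radians([-190,-288+360-360+ -0,-288+0,-144])
# angles rel to empty e: j3 = e+72, j1=e+144, salt=e+216, j2=e+288
off=np.radians([144,288,72,216])
f=lambda x:(np.stack([x[0]+.095*np.cos(x[2]+off),x[1]+.095*np.sin(x[2]+off)],1)-pts).ravel()
s=least_squares(f,[.545,.199,np.radians(192)]); print(s.x[:2],np.degrees(s.x[2]),f(s.x).round(4))
c=s.x[:2]
for WW in (W,W2):
    rr=np.hypot(WW[...,0]-c[0],WW[...,1]-c[1]); a=np.degrees(np.arctan2(WW[...,1]-c[1],WW[...,0]-c[0]))%360
    m=(rr>.128)&(rr<.145)&(WW[...,2]>.05)&(WW[...,2]<.07)
    b=np.sort(a[m]); g=np.diff(b); i=np.argsort(g)[-5:]
    print([(b[j].round(1),b[j+1].round(1)) for j in i],rr[m].mean())
# predicted gap ends: project for checking
for A in (145,150,152,154,160,165,170,180,185,186,188,190):
    X=[c[0]+.136*np.cos(np.radians(A)),c[1]+.136*np.sin(np.radians(A)),.058]
    print(A,np.round(proj(X,K,T),1),np.round(proj(X,K2,T2),1))
E
```

```text
t 0.10 tcp [ 0.2024 -0.6434  0.2304] yaw 17.46 tilt z [-6.0e-04  1.5e-03 -1.0e+00] w 0.0855 F [0.4 1.  0.5] q [ 1.16  0.48  0.02  1.56 -0.01  1.11 -0.08]
shift cm now-axes [ 36.52 -36.57   0.1 ] goal-axes [ 33.22 -39.59   0.04] rotvec [-0.0016  0.0002  0.0866]
[0.54557524 0.20015451] 192.6360652471039 [-0.0006  0.0002 -0.0004  0.0002  0.0003 -0.0004  0.0008  0.0001]
[(np.float64(350.6), np.float64(352.0)), (np.float64(0.6), np.float64(2.0)), (np.float64(293.4), np.float64(294.9)), (np.float64(339.2), np.float64(341.1)), (np.float64(152.5), np.float64(186.5))] 0.13528684062440186
[(np.float64(199.5), np.float64(201.9)), (np.float64(290.0), np.float64(297.9)), (np.float64(262.6), np.float64(282.7)), (np.float64(313.0), np.float64(336.8)), (np.float64(152.5), np.float64(183.8))] 0.1359356613868952
145 [149.2 281.8] [300.9 349. ]
150 [152.9 284.4] [305.  346.8]
152 [154.5 285.3] [306.5 345.8]
154 [156.1 286.2] [308.  344.8]
160 [161.1 288.5] [312.  341.8]
165 [165.4 290. ] [314.9 339.1]
170 [169.9 291.1] [317.4 336.3]
180 [179.1 292.1] [321.  330.6]
185 [183.8 292. ] [322.1 327.7]
186 [184.7 291.9] [322.3 327.1]
188 [186.6 291.8] [322.6 325.9]
190 [188.4 291.5] [322.8 324.8]
```

Request:
carry_out:
  linear:
    - [2.4,-2.4,0]
    - [2.4,-2.4,0]
    - [2.4,-2.4,0]
    - [2.4,-2.4,0]
    - [2.4,-2.4,0]
  angular:
    - [0,0,0]
    - [0,0,0]
    - [0,0,0]
    - [0,0,0]
    - [0,0,0]
  fingers: [-1,-1,-1,-1,-1]
  force: 30

```text
time_s: 0.52
tcp_pos: [0.2813, -0.4916, 0.2309]
tcp_rot: [-0.0, 0.988, 0.152, -0.0]
force: [0.8, -0.8, 0.6]
grip_width: 0.0852
```

Request:
carry_out:
  linear:
    - [2.4,-2.4,0]
    - [2.4,-2.4,0]
    - [2.4,-2.4,0]
    - [2.4,-2.4,0]
    - [2.4,-2.4,0]
  angular:
    - [0,0,0]
    - [0,0,0]
    - [0,0,0]
    - [0,0,0]
    - [0,0,0]
  fingers: [-1,-1,-1,-1,-1]

```text
time_s: 0.93
tcp_pos: [0.3597, -0.3412, 0.2311]
tcp_rot: [-0.0, 0.988, 0.152, -0.0]
force: [0.7, -0.8, -0.5]
grip_width: 0.0854
```

Request:
carry_out:
  linear:
    - [2.4,-2.4,0]
    - [2.4,-2.4,0]
    - [2.4,-2.4,0]
    - [2.4,-2.4,0]
    - [2.4,-2.4,0]
  angular:
    - [0,0,0]
    - [0,0,0]
    - [0,0,0]
    - [0,0,0]
    - [0,0,0.086]
  fingers: [-1,-1,-1,-1,-1]

```text
time_s: 1.35
tcp_pos: [0.4381, -0.1909, 0.2312]
tcp_rot: [0.0, 0.994, 0.109, -0.0]
force: [0.8, 0.2, 0.2]
grip_width: 0.0856
```

```bash
python3 go.py .441 -.185 .23 12.5
python3 - <<'E'
from station import r,vision
import numpy as np,cv2
c=vision.calibration('wrist'); p,d=vision.snapshot('wrist'); cv2.imwrite('pics/w1.png',p)
np.savez('pics/w1.npz',p=p,d=d,K=c["camera_matrix"],T=c["world_from_camera"]); print(c)
E
```

```text
t 1.35 tcp [ 0.4381 -0.1909  0.2312] yaw 12.54 tilt z [-3.e-04 -1.e-04 -1.e+00] w 0.0856 F [0.8 0.2 0.2] q [ 0.51  0.17 -0.25  2.    0.05  0.98 -1.12]
shift cm now-axes [ 0.41 -0.51  0.12] goal-axes [ 0.41 -0.51  0.12] rotvec [0.     0.0003 0.0008]
{'camera_matrix': array([[371.64829954,   0.        , 316.98123124],
       [  0.        , 371.64829954, 243.63800919],
       [  0.        ,   0.        ,   1.        ]]), 'world_from_camera': array([[ 2.16387933e-01, -9.41080599e-01, -2.59891456e-01,
         5.04155115e-01],
       [-9.76307303e-01, -2.08732725e-01, -5.70499748e-02,
        -1.75121355e-01],
       [-5.59227454e-04,  2.66078853e-01, -9.63951104e-01,
         3.74872120e-01],
       [ 0.00000000e+00,  0.00000000e+00,  0.00000000e+00,
         1.00000000e+00]])}
```

View pics/w1.png

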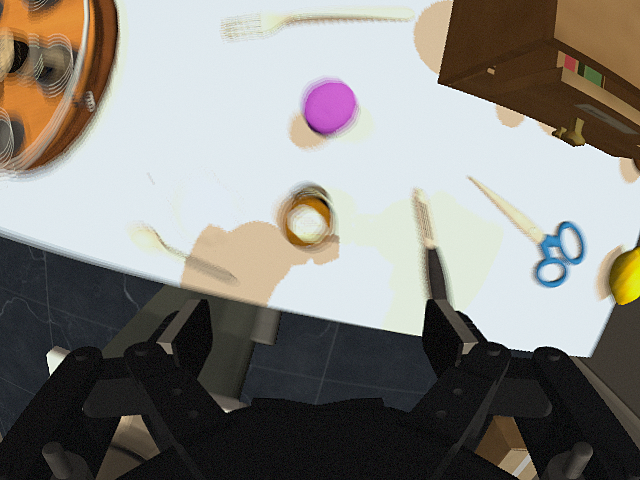

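```bash
cat >> h.py <<'E'
def fcloud(d,K,T):
    v,u=np.indices(d.shape); x=(u-K[0,2])/K[0,0]; y=(v-K[1,2])/K[1,1]; th=np.hypot(x,y)
    s=np.tan(np.minimum(th,1.5))/np.maximum(th,1e-9)
    P=np.stack([x*s*d,y*s*d,d],-1); W=P@T[:3,:3].T+T[:3,3]; W[d<=0]=np.nan; return W
E
cat > wr.py <<'E'
import sys,numpy as np,cv2
from station import vision
def shot(name):
    c=vision.calibration('wrist'); p,d=vision.snapshot('wrist'); cv2.imwrite(f'pics/{name}.png',p)
    np.savez(f'pics/{name}.npz',p=p,d=d,K=c["camera_matrix"],T=c["world_from_camera"])
if __name__=='__main__': shot(sys.argv[1])
E
python3 wr.py w2; python3 - <<'E'
from h import *
for f in ('w1','w2'):
    p,d,K,T=load(f'pics/{f}.npz'); W=fcloud(d,K,T)
    for c in ((.441,-.185),(.529,-.181)):
        m=(np.hypot(W[...,0]-c[0],W[...,1]-c[1])<.04)&(W[...,2]>.098)&(W[...,2]<.115); P=W[m]
        print(f,len(P),P.mean(0).round(4),((P.min(0)+P.max(0))/2).round(4),np.ptp(P,0).round(4))
    print('table z',np.nanmedian(W[230:260,360:400,2]), T[:3,3])
E
python3 go.py .441 -.185 .23 12.5
```

```text
w1 2233 [ 0.4438 -0.1843  0.1059] [ 0.4431 -0.1845  0.1034] [0.0398 0.0403 0.0108]
w1 2403 [ 0.5306 -0.1803  0.1062] [ 0.5308 -0.1802  0.1035] [0.0405 0.0398 0.0108]
table z 0.0008019446154344523 [ 0.50415512 -0.17512135  0.37487212]
w2 2210 [ 0.4438 -0.1842  0.1058] [ 0.4432 -0.1845  0.1035] [0.0401 0.0403 0.0109]
w2 2408 [ 0.5307 -0.1801  0.1063] [ 0.5309 -0.18    0.1036] [0.0399 0.0406 0.0106]
table z 0.0007483115671075846 [ 0.50747314 -0.16876648  0.37537878]
t 1.45 tcp [ 0.4405 -0.1868  0.2314] yaw 12.86 tilt z [ 0.0012  0.002  -1.    ] w 0.0851 F [-0.9 -0.2  0.1] q [ 0.51  0.17 -0.26  2.    0.05  0.98 -1.12]
shift cm now-axes [ 0.09 -0.16  0.14] goal-axes [ 0.09 -0.16  0.14] rotvec [-0.0017 -0.0017  0.0063]
```

Request:
carry_out:
  linear:
    - [0.2,-0.1,3.5]
    - [0,0,3.5]
    - [0,0,3.5]
    - [0,0,3.5]
    - [0,0,2.5]
  angular:
    - [0,0,0]
    - [0,0,0]
    - [0,0,0]
    - [0,0,0]
    - [0,0,0]
  fingers: [-1,-1,-1,-1,-1]

```text
time_s: 1.87
tcp_pos: [0.4379, -0.1912, 0.0636]
tcp_rot: [-0.001, 0.994, 0.109, -0.001]
force: [-0.4, -0.4, 0.0]
grip_width: 0.0855
```

Request:
carry_out:
  linear:
    - [0,0,1.5]
    - [0,0,0.3]
    - [0,0,0]
  angular:
    - [0,0,0]
    - [0,0,0]
    - [0,0,0]
  fingers: [-1,-1,-1]

```text
time_s: 2.12
tcp_pos: [0.4387, -0.1911, 0.0474]
tcp_rot: [-0.001, 0.994, 0.109, -0.001]
force: [0.7, -0.6, -0.1]
grip_width: 0.0854
```

```bash
python3 go.py .4425 -.185 .048 12.5; python3 wr.py w3
```

```text
t 2.12 tcp [ 0.4387 -0.1911  0.0474] yaw 12.54 tilt z [-2.6e-03  8.0e-04 -1.0e+00] w 0.0854 F [ 0.7 -0.6 -0.1] q [ 0.46  0.45 -0.21  2.15  0.17  0.57 -1.23]
shift cm now-axes [ 0.51 -0.52 -0.06] goal-axes [ 0.51 -0.52 -0.06] rotvec [-0.0013  0.0024  0.0007]
```

View pics/w3.png

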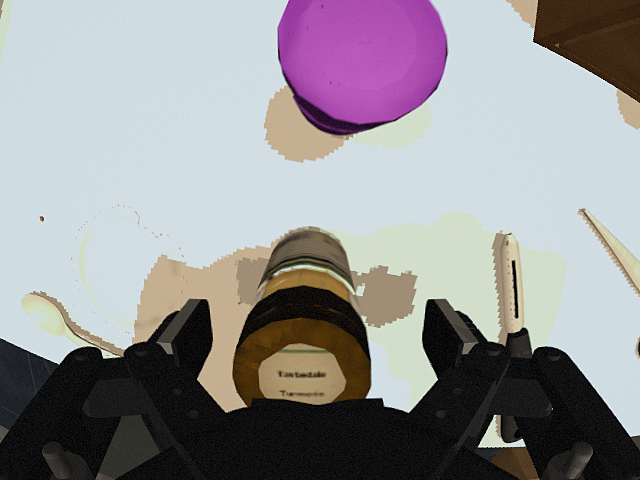

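Request:
carry_out:
  linear:
    - [0.5,-0.5,0]
    - [0,0,0]
    - [0,0,0]
  angular:
    - [0,0,0]
    - [0,0,0]
    - [0,0,0]
  fingers: [-1,-0.2,0.2]
  force: 35

```text
time_s: 2.42
tcp_pos: [0.4447, -0.1849, 0.0495]
tcp_rot: [0.0, 0.994, 0.11, 0.001]
force: [-0.7, -0.2, -0.5]
grip_width: 0.0638
```

Request:
carry_out:
  linear:
    - [0,0,0]
    - [0,0,0]
    - [0,0,0]
    - [0,0,0]
    - [0,0,0]
  angular:
    - [0,0,0]
    - [0,0,0]
    - [0,0,0]
    - [0,0,0]
    - [0,0,0]
  fingers: [1,1,1,1,1]

```text
time_s: 2.83
tcp_pos: [0.4439, -0.1853, 0.049]
tcp_rot: [0.0, 0.994, 0.109, 0.0]
force: [-1.5, 0.7, 6.1]
grip_width: 0.04
```

```bash
python3 go.py .4425 -.185 .048 12.5; python3 wr.py w4
```

```text
t 2.83 tcp [ 0.4439 -0.1853  0.049 ] yaw 12.52 tilt z [ 9.e-04 -5.e-04 -1.e+00] w 0.0400 F [-1.5  0.7  6.1] q [ 0.44  0.44 -0.21  2.14  0.17  0.57 -1.25]
shift cm now-axes [-0.13 -0.06  0.1 ] goal-axes [-0.13 -0.06  0.1 ] rotvec [ 0.0006 -0.0008  0.0004]
```

View pics/w4.png

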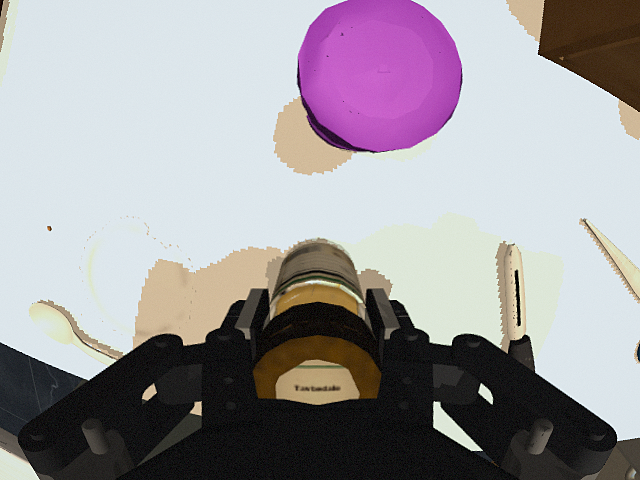

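Request:
carry_out:
  linear:
    - [0,0,-1]
    - [0,0,-3.5]
    - [0,0,-3.5]
    - [0,0,-3.5]
    - [0,0,-3.5]
  angular:
    - [0,0,0]
    - [0,0,0]
    - [0,0,0]
    - [0,0,0]
    - [0,0,0]
  fingers: [1,1,1,1,1]

```text
time_s: 3.3
tcp_pos: [0.4428, -0.1849, 0.2004]
tcp_rot: [-0.0, 0.994, 0.109, -0.0]
force: [0.9, -0.2, -0.6]
grip_width: 0.0395
```

```bash
python3 go.py .453 .08 .2 12.5; python3 go.py .453 .1795 .2 12.5; python3 - <<'E'
from h import *
from scipy.optimize import least_squares
for f,c in (('top0',0),('side0',0)):
    p,d,K,T=load(f'pics/{f}.npz'); W=cloud(d,K,T); c=np.array([.453,.1795])
    rr=np.hypot(W[...,0]-c[0],W[...,1]-c[1])
    m=(rr>.02)&(rr<.033)&(W[...,2]>.051)&(W[...,2]<.06); P=W[m]
    g=lambda x:np.hypot(P[:,0]-x[0],P[:,1]-x[1])-.0275
    s=least_squares(g,c,loss='soft_l1',f_scale=.002); print(f,len(P),s.x,np.abs(g(s.x)).mean(),((P.min(0)+P.max(0))/2).round(4),np.ptp(P,0).round(3))
E
```

```text
t 3.30 tcp [ 0.4428 -0.1849  0.2004] yaw 12.54 tilt z [-4.e-04  3.e-04 -1.e+00] w 0.0395 F [ 0.9 -0.2 -0.6] q [ 0.5   0.21 -0.26  2.03  0.07  0.92 -1.15]
shift cm now-axes [  6.75 -25.63   0.05] goal-axes [  6.73 -25.64   0.04] rotvec [-0.0004  0.0003  0.0007]
t 3.30 tcp [ 0.4428 -0.1849  0.2004] yaw 12.54 tilt z [-4.e-04  3.e-04 -1.e+00] w 0.0395 F [ 0.9 -0.2 -0.6] q [ 0.5   0.21 -0.26  2.03  0.07  0.92 -1.15]
shift cm now-axes [  8.91 -35.35   0.05] goal-axes [  8.89 -35.35   0.04] rotvec [-0.0004  0.0003  0.0007]
top0 92 [0.45298886 0.17938815] 0.0012526964958458843 [0.4529 0.1795 0.0556] [0.055 0.054 0.009]
side0 99 [0.45331815 0.18110936] 0.0012915749958126949 [0.4536 0.1805 0.0548] [0.056 0.058 0.008]
```

Request:
carry_out:
  linear:
    - [0.74,-2.95,0]
    - [0.74,-2.95,0]
    - [0.74,-2.95,0]
    - [0.74,-2.95,0]
    - [0.74,-2.95,0]
  angular:
    - [0,0,0]
    - [0,0,0]
    - [0,0,0]
    - [0,0,0]
    - [0,0,0]
  fingers: [1,1,1,1,1]

```text
time_s: 3.72
tcp_pos: [0.447, -0.0319, 0.199]
tcp_rot: [0.0, 0.994, 0.109, 0.0]
force: [1.0, 0.6, -1.7]
grip_width: 0.0402
```

Request:
carry_out:
  linear:
    - [0.74,-2.95,0]
    - [0.74,-2.95,0]
    - [0.74,-2.95,0]
    - [0.74,-2.95,0]
    - [0,0,0]
  angular:
    - [0,0,0]
    - [0,0,0]
    - [0,0,0]
    - [0,0,0]
    - [0,0,0]
  fingers: [1,1,1,1,1]

```text
time_s: 4.13
tcp_pos: [0.4505, 0.0949, 0.1994]
tcp_rot: [-0.001, 0.994, 0.113, 0.001]
force: [0.8, 0.3, -0.4]
grip_width: 0.0401
```

```bash
python3 go.py .453 .1797 .2 12.5; python3 wr.py w5; python3 - <<'E'
from station import vision; import cv2
for n in('side','top'):
    p,d=vision.snapshot(n)
    p=p[170:340,190:400] if n=='side' else p[180:305,90:300]
    cv2.imwrite(f'pics/{n}5.png',cv2.resize(p,None,fx=3.5,fy=3.5))
E
```

```text
t 4.13 tcp [0.4505 0.0949 0.1994] yaw 12.99 tilt z [ 0.0015  0.0031 -1.    ] w 0.0401 F [ 0.8  0.3 -0.4] q [ 0.08  0.19 -0.47  2.06  0.11  0.91 -1.79]
shift cm now-axes [ 2.15 -8.21 -0.04] goal-axes [ 2.07 -8.22 -0.06] rotvec [-0.0027 -0.0022  0.0085]
```

View pics/w5.png

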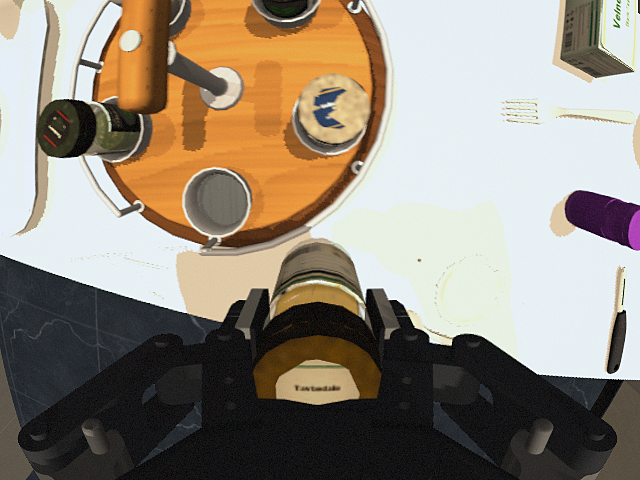

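View pics/side5.png

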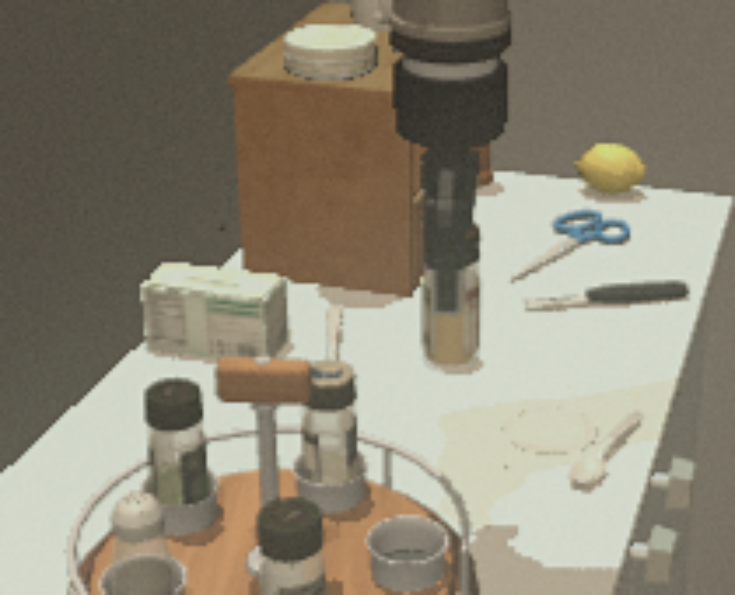

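```bash
cat > meas.py <<'E'
import sys
from h import *
from scipy.optimize import least_squares
def run(f,cup=None,ax0=(.5456,.2002)):
    p,d,K,T=load(f'pics/{f}.npz'); W=(fcloud if f[0]=='w' else cloud)(d,K,T)
    ax0=np.array(ax0)
    rr=np.hypot(W[...,0]-ax0[0],W[...,1]-ax0[1])
    m=(rr>.122)&(rr<.150)&(W[...,2]>.05)&(W[...,2]<.068)
    P=W[m]; g=lambda x:np.hypot(P[:,0]-x[0],P[:,1]-x[1])-.136
    s=least_squares(g,ax0,loss='soft_l1',f_scale=.002); 
    for c in (ax0,s.x):
        a=np.degrees(np.arctan2(P[:,1]-c[1],P[:,0]-c[0]))%360; b=np.sort(a); gg=np.diff(b); i=np.argsort(gg)[-3:]
        print(f,'axis',c.round(4),[(b[j].round(1),b[j+1].round(1)) for j in i])
    if cup is not None:
        c=np.array(cup); rr=np.hypot(W[...,0]-c[0],W[...,1]-c[1])
        m=(rr>.02)&(rr<.033)&(W[...,2]>.05)&(W[...,2]<.062); P=W[m]
        g=lambda x:np.hypot(P[:,0]-x[0],P[:,1]-x[1])-.027
        s=least_squares(g,c,loss='soft_l1',f_scale=.002); print('cup',len(P),s.x.round(4),((P.min(0)+P.max(0))/2).round(4),np.ptp(P,0).round(3))
    return W
if __name__=='__main__': run(sys.argv[1],(.453,.1797))
E
python3 meas.py w5; python3 - <<'E'
from h import *
p,d,K,T=load('pics/w5.npz'); W=fcloud(d,K,T)
print(W[360:398:6,318].round(4)); print(W[250:350:10,318].round(4))
E
```

```text
w5 axis [0.5456 0.2002] [(np.float64(185.1), np.float64(185.5)), (np.float64(100.7), np.float64(122.9)), (np.float64(151.6), np.float64(185.1))]
w5 axis [0.5485 0.2025] [(np.float64(185.9), np.float64(186.3)), (np.float64(102.1), np.float64(124.4)), (np.float64(153.0), np.float64(185.9))]
cup 1179 [0.4551 0.1813] [0.4542 0.1821 0.0545] [0.058 0.057 0.009]
[[0.461  0.0981 0.2567]
 [0.4592 0.0977 0.257 ]
 [0.4568 0.0971 0.2564]
 [0.4555 0.0968 0.2575]
 [0.4526 0.0962 0.2564]
 [0.4508 0.0957 0.2568]
 [0.4491 0.0953 0.2575]]
[[0.4693 0.1001 0.1783]
 [0.4692 0.1    0.1933]
 [0.4694 0.1001 0.2065]
 [0.469  0.1    0.2164]
 [0.4688 0.0999 0.2255]
 [0.4672 0.0995 0.2302]
 [0.4687 0.0999 0.2412]
 [0.4685 0.0998 0.2475]
 [0.4687 0.0999 0.2538]
 [0.4669 0.0995 0.2561]]
```

Request:
carry_out:
  linear:
    - [0.5,-2.5,0]
    - [0.5,-2.5,0]
    - [0.4,-1.5,0]
    - [0.3,-1.2,0]
    - [0,0,0]
  angular:
    - [0,0,0.004]
    - [0,0,0]
    - [0,0,0]
    - [0,0,0]
    - [0,0,0]
  fingers: [1,1,1,1,1]

```text
time_s: 4.7
tcp_pos: [0.451, 0.1686, 0.1986]
tcp_rot: [-0.0, 0.994, 0.108, 0.0]
force: [0.9, 0.7, -0.8]
grip_width: 0.04
```

```bash
python3 go.py .453 .1797 .2 12.5; python3 wr.py w6; python3 go.py .453 .1797 .2 12.5;python3 meas.py w6
```

```text
t 4.70 tcp [0.451  0.1686 0.1986] yaw 12.38 tilt z [ 3.e-04  9.e-04 -1.e+00] w 0.0400 F [ 0.9  0.7 -0.8] q [-0.04  0.24 -0.51  2.01  0.14  0.92 -1.98]
shift cm now-axes [ 0.43 -1.04 -0.14] goal-axes [ 0.43 -1.04 -0.14] rotvec [-0.0008 -0.0005 -0.0021]
t 4.75 tcp [0.451  0.1669 0.1983] yaw 12.31 tilt z [-2.e-04 -3.e-04 -1.e+00] w 0.0401 F [ 0.  -0.5 -1.3] q [-0.04  0.24 -0.51  2.01  0.14  0.92 -1.98]
shift cm now-axes [ 0.47 -1.21 -0.17] goal-axes [ 0.47 -1.21 -0.17] rotvec [ 0.0002  0.0003 -0.0032]
w6 axis [0.5456 0.2002] [(np.float64(259.9), np.float64(280.2)), (np.float64(102.8), np.float64(124.8)), (np.float64(151.7), np.float64(209.5))]
w6 axis [0.5479 0.2027] [(np.float64(259.1), np.float64(279.1)), (np.float64(103.9), np.float64(126.2)), (np.float64(153.0), np.float64(209.9))]
cup 916 [0.4546 0.1817] [0.4554 0.1817 0.0545] [0.055 0.057 0.009]
```

View pics/w6.png

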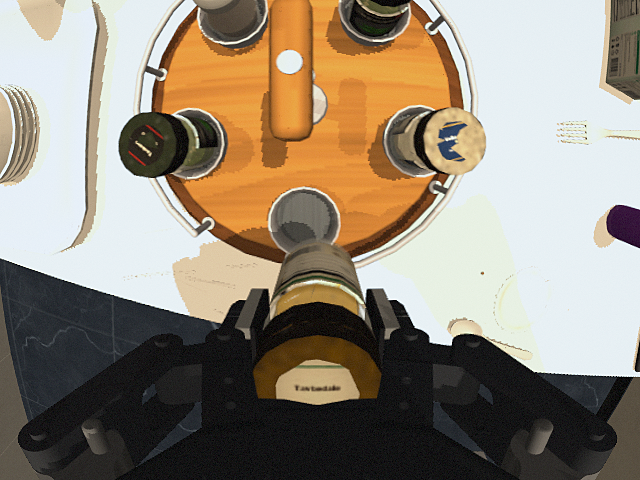

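Request:
carry_out:
  linear:
    - [0.4,-0.7,0.5]
    - [0.35,-0.6,1.0]
    - [0,0,1.5]
    - [0,0,1.5]
    - [0,0,0]
  angular:
    - [0,0,0]
    - [0,0,0]
    - [0,0,0]
    - [0,0,0]
    - [0,0,0]
  fingers: [1,1,1,1,1]

```text
time_s: 5.17
tcp_pos: [0.4538, 0.1801, 0.15]
tcp_rot: [0.001, 0.994, 0.107, -0.003]
force: [-0.2, -1.3, -1.1]
grip_width: 0.0399
```

```bash
python3 go.py .4556 .181 .125 12.5; python3 wr.py w7; python3 go.py .4556 .181 .125 12.5;python3 meas.py w7
```

```text
t 5.17 tcp [0.4538 0.1801 0.15  ] yaw 12.25 tilt z [-0.0051 -0.0023 -1.    ] w 0.0399 F [-0.2 -1.3 -1.1] q [-0.08  0.32 -0.5   2.04  0.2   0.83 -2.05]
shift cm now-axes [ 0.21 -0.05  2.5 ] goal-axes [ 0.19 -0.05  2.5 ] rotvec [ 0.0011  0.0055 -0.0043]
t 5.22 tcp [0.4544 0.1806 0.1514] yaw 12.26 tilt z [-0.0038 -0.0016 -1.    ] w 0.0397 F [ 1.   0.1 -1. ] q [-0.08  0.32 -0.5   2.04  0.2   0.83 -2.05]
shift cm now-axes [ 0.14 -0.02  2.64] goal-axes [ 0.12 -0.02  2.64] rotvec [ 0.0008  0.0041 -0.0041]
w7 axis [0.5456 0.2002] [(np.float64(102.2), np.float64(126.9)), (np.float64(257.4), np.float64(282.5)), (np.float64(151.6), np.float64(205.6))]
w7 axis [0.5484 0.2028] [(np.float64(256.5), np.float64(281.1)), (np.float64(103.6), np.float64(128.5)), (np.float64(153.1), np.float64(206.1))]
cup 1015 [0.4542 0.1817] [0.4598 0.1819 0.0546] [0.047 0.057 0.009]
```

View pics/w7.png

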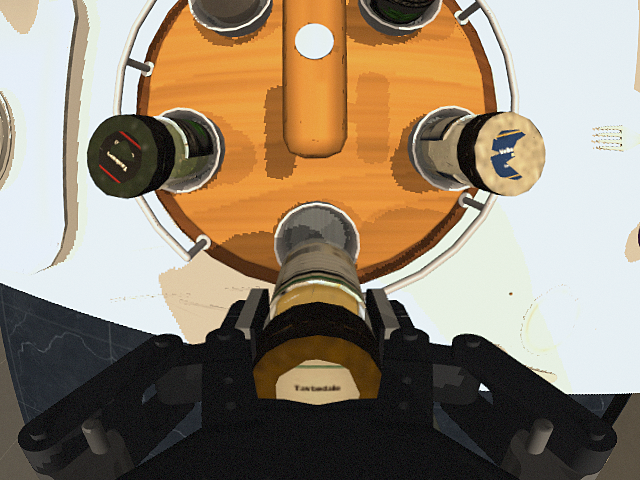

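Request:
carry_out:
  linear:
    - [0.1,0,1.2]
    - [0,0,1.2]
    - [0,0,1.2]
    - [0,0,0.4]
    - [0,0,0]
  angular:
    - [0,0.004,0]
    - [0,0,0]
    - [0,0,0]
    - [0,0,0]
    - [0,0,0]
  fingers: [1,1,1,1,1]

```text
time_s: 5.63
tcp_pos: [0.4563, 0.1815, 0.1128]
tcp_rot: [0.0, 0.994, 0.107, 0.001]
force: [0.2, 0.4, -0.5]
grip_width: 0.0401
```

```bash
python3 go.py .4556 .181 .08 12.5; python3 wr.py w8; python3 go.py .4556 .181 .08 12.5;python3 meas.py w8
```

```text
t 5.63 tcp [0.4563 0.1815 0.1128] yaw 12.28 tilt z [ 2.6e-03  2.0e-04 -1.0e+00] w 0.0401 F [ 0.2  0.4 -0.5] q [-0.11  0.38 -0.48  2.07  0.25  0.75 -2.1 ]
shift cm now-axes [-0.09  0.03  3.28] goal-axes [-0.08  0.03  3.28] rotvec [ 0.0003 -0.0026 -0.0039]
t 5.68 tcp [0.4568 0.1819 0.1135] yaw 12.29 tilt z [ 3.7e-03  8.0e-04 -1.0e+00] w 0.0398 F [-0.   1.  -0.5] q [-0.11  0.38 -0.48  2.07  0.25  0.75 -2.1 ]
shift cm now-axes [-0.15  0.06  3.35] goal-axes [-0.13  0.06  3.35] rotvec [ 0.     -0.0038 -0.0037]
w8 axis [0.5456 0.2002] [(np.float64(101.9), np.float64(127.2)), (np.float64(257.3), np.float64(283.2)), (np.float64(151.5), np.float64(215.5))]
w8 axis [0.5488 0.2028] [(np.float64(256.3), np.float64(281.6)), (np.float64(103.5), np.float64(128.9)), (np.float64(153.1), np.float64(215.6))]
cup 1218 [0.4542 0.1817] [0.4606 0.1816 0.0547] [0.045 0.057 0.009]
```

View pics/w8.png

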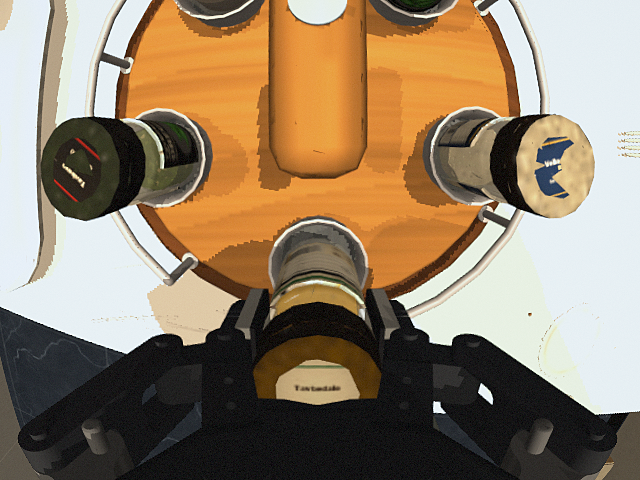

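Request:
carry_out:
  linear:
    - [-0.1,0,0.6]
    - [0,0,0.6]
    - [0,0,0.5]
    - [0,0,0.4]
    - [0,0,0]
  angular:
    - [0,-0.003,0]
    - [0,0,0]
    - [0,0,0]
    - [0,0,0]
    - [0,0,0]
  fingers: [1,1,1,1,1]

```text
time_s: 6.1
tcp_pos: [0.4551, 0.1814, 0.0914]
tcp_rot: [0.0, 0.994, 0.107, -0.0]
force: [-0.6, -0.3, -0.8]
grip_width: 0.0401
```

```bash
python3 go.py .4556 .181 .08 12.5
```

```text
t 6.10 tcp [0.4551 0.1814 0.0914] yaw 12.31 tilt z [-4.e-04 -4.e-04 -1.e+00] w 0.0401 F [-0.6 -0.3 -0.8] q [-0.12  0.41 -0.46  2.09  0.28  0.71 -2.12]
shift cm now-axes [0.04 0.05 1.14] goal-axes [0.04 0.05 1.14] rotvec [ 0.0003  0.0004 -0.0033]
```

Request:
carry_out:
  linear:
    - [0,0,0.4]
    - [0,0,0.4]
    - [0,0,0.2]
    - [0,0,0.1]
    - [0,0,0]
  angular:
    - [0,0,0]
    - [0,0,0]
    - [0,0,0]
    - [0,0,0]
    - [0,0,0]
  fingers: [1,1,1,1,1]

```text
time_s: 6.52
tcp_pos: [0.4555, 0.1817, 0.081]
tcp_rot: [0.0, 0.994, 0.107, 0.0]
force: [0.7, 0.4, -0.7]
grip_width: 0.0398
```

```bash
python3 go.py .4556 .181 .079 12.5
```

```text
t 6.52 tcp [0.4555 0.1817 0.081 ] yaw 12.31 tilt z [ 6.e-04  1.e-04 -1.e+00] w 0.0398 F [ 0.7  0.4 -0.7] q [-0.13  0.43 -0.45  2.09  0.29  0.68 -2.13]
shift cm now-axes [-0.01  0.07  0.2 ] goal-axes [-0.01  0.07  0.2 ] rotvec [ 0.0001 -0.0005 -0.0033]
```

Request:
carry_out:
  linear:
    - [0,0,0.1]
    - [0,0,0.1]
    - [0,0,0.1]
    - [0,0,0]
  angular:
    - [0,0,0]
    - [0,0,0]
    - [0,0,0]
    - [0,0,0]
  fingers: [1,1,1,1]

```text
time_s: 6.85
tcp_pos: [0.456, 0.182, 0.079]
tcp_rot: [-0.0, 0.994, 0.107, 0.001]
force: [-2.1, -0.8, 6.9]
grip_width: 0.0402
```

Request:
carry_out:
  linear:
    - [0,0,0]
    - [0,0,0]
    - [0,0,0]
    - [0,0,0]
  angular:
    - [0,0,0]
    - [0,0,0]
    - [0,0,0]
    - [0,0,0]
  fingers: [0,-0.3,-0.6,-0.6]

```text
time_s: 7.18
tcp_pos: [0.4557, 0.1817, 0.0783]
tcp_rot: [-0.0, 0.994, 0.107, 0.001]
force: [0.5, 0.4, -0.9]
grip_width: 0.0681
```

Request:
carry_out:
  linear:
    - [0,0,-1]
    - [0,0,-3]
    - [0,0,-4]
    - [0,0,-4]
    - [0,0,-4]
  angular:
    - [0,0,0]
    - [0,0,0]
    - [0,0,0]
    - [0,0,0]
    - [0,0,0]
  fingers: [-0.6,-0.6,-0.6,-0.6,-0.6]

```text
time_s: 7.6
tcp_pos: [0.4549, 0.1818, 0.2407]
tcp_rot: [-0.0, 0.994, 0.107, 0.0]
force: [1.5, 1.0, -0.2]
grip_width: 0.0685
```

```bash
python3 go.py .546 .2005 .27 12.5; python3 wr.py w9;  python3 meas.py w9; python3 - <<'E'
from h import *
p,d,K,T=load('pics/w9.npz'); W=fcloud(d,K,T)
for n,c,z in (('placed',(.4535,.1805),.135),('j3',(.536,.106),.135),('j2',(.4976,.282),.135)):
    m=(np.hypot(W[...,0]-c[0],W[...,1]-c[1])<.035)&(W[...,2]>z-.009)&(W[...,2]<z+.02); P=W[m]
    print(n,len(P),P.mean(0).round(4),((P.min(0)+P.max(0))/2).round(4),np.ptp(P,0).round(4))
m=(np.hypot(W[...,0]-.546,W[...,1]-.2)<.045)&(W[...,2]>.185)&(W[...,2]<.2); P=W[m]
q=P[:,:2]-P[:,:2].mean(0); w,V=np.linalg.eigh(q.T@q); print('handle',len(P),P.mean(0).round(4),((P.min(0)+P.max(0))/2).round(4),np.degrees(np.arctan2(V[1,1],V[0,1])))
E
```

```text
t 7.60 tcp [0.4549 0.1818 0.2407] yaw 12.34 tilt z [ 5.e-04  5.e-04 -1.e+00] w 0.0685 F [ 1.5  1.  -0.2] q [-0.04  0.2  -0.53  1.95  0.12  1.02 -1.98]
shift cm now-axes [ 9.31  0.12 -2.93] goal-axes [ 9.3   0.14 -2.93] rotvec [-0.0004 -0.0006 -0.0028]
w9 axis [0.5456 0.2002] [(np.float64(106.8), np.float64(124.7)), (np.float64(259.8), np.float64(278.2)), (np.float64(151.6), np.float64(185.3))]
w9 axis [0.5477 0.2026] [(np.float64(108.0), np.float64(126.0)), (np.float64(259.1), np.float64(277.1)), (np.float64(152.9), np.float64(186.2))]
cup 599 [0.4531 0.1818] [0.46   0.1822 0.0559] [0.046 0.057 0.012]
placed 2588 [0.4563 0.1829 0.1357] [0.4551 0.1824 0.1323] [0.0405 0.0402 0.0126]
j3 2540 [0.5378 0.1099 0.1359] [0.538  0.1085 0.1324] [0.0406 0.0405 0.0128]
j2 2562 [0.4996 0.2825 0.1359] [0.4993 0.284  0.1324] [0.0399 0.0405 0.0128]
handle 3940 [0.5462 0.2022 0.193 ] [0.547  0.2026 0.1921] -167.66535032828753
```

View pics/w9.png

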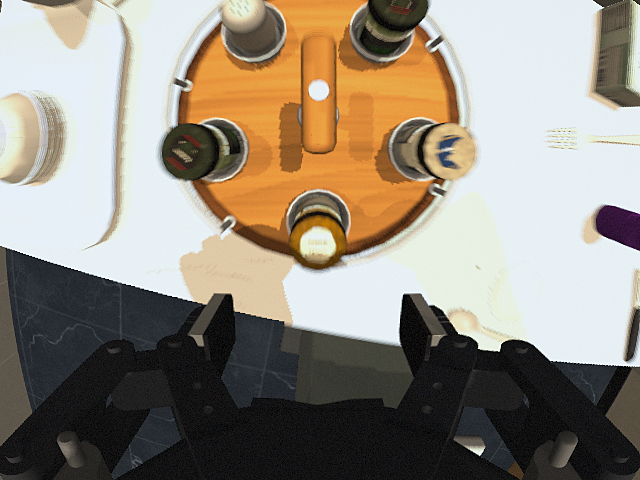

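Request:
carry_out:
  linear:
    - [3,0,0]
    - [3,0,0]
    - [2.3,0,0]
    - [1,0,0]
    - [0,0,0]
  angular:
    - [0,0,0]
    - [0,0,0]
    - [0,0,0]
    - [0,0,0]
    - [0,0,0]
  fingers: [-0.6,-0.6,-0.6,-0.6,-0.6]

```text
time_s: 8.07
tcp_pos: [0.5478, 0.2017, 0.2385]
tcp_rot: [-0.001, 0.994, 0.107, 0.001]
force: [-1.0, 0.2, -0.5]
grip_width: 0.0682
```

```bash
python3 go.py .546 .2018 .161 12.5; python3 wr.py w10
```

```text
t 8.07 tcp [0.5478 0.2017 0.2385] yaw 12.25 tilt z [ 0.0011  0.0012 -1.    ] w 0.0682 F [-1.   0.2 -0.5] q [-0.07  0.36 -0.49  1.75  0.19  1.08 -1.98]
shift cm now-axes [-0.19 -0.04  7.74] goal-axes [-0.18 -0.05  7.75] rotvec [-0.0009 -0.0013 -0.0043]
```

View pics/w10.png

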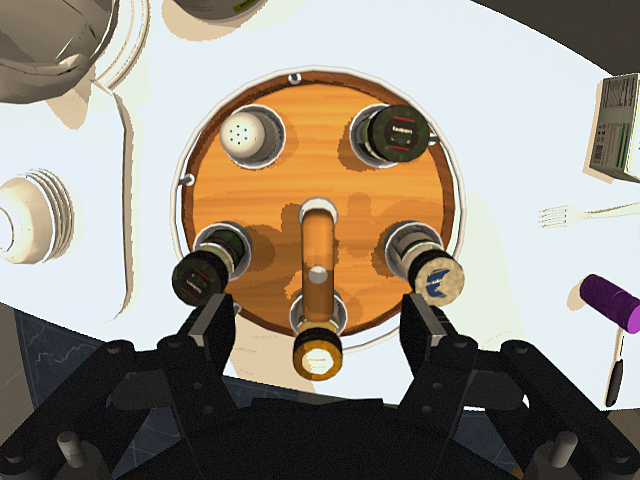

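Request:
carry_out:
  linear:
    - [-0.1,0,2.5]
    - [0,0,2.5]
    - [0,0,1.7]
    - [0,0,1.0]
    - [0,0,0]
  angular:
    - [0,0,0]
    - [0,0,0]
    - [0,0,0]
    - [0,0,0]
    - [0,0,0]
  fingers: [-0.6,-0.6,-0.6,-0.6,-0.6]

```text
time_s: 8.53
tcp_pos: [0.543, 0.2005, 0.1595]
tcp_rot: [0.001, 0.994, 0.108, -0.002]
force: [-0.3, -0.4, 0.0]
grip_width: 0.0683
```

```bash
python3 go.py .546 .2015 .161 12.5; python3 wr.py w11
```

```text
t 8.53 tcp [0.543  0.2005 0.1595] yaw 12.35 tilt z [-0.0032 -0.0016 -1.    ] w 0.0683 F [-0.3 -0.4  0. ] q [-0.09  0.44 -0.47  1.83  0.25  0.93 -2.03]
shift cm now-axes [ 0.31 -0.04 -0.15] goal-axes [ 0.31 -0.03 -0.15] rotvec [ 0.0009  0.0035 -0.0026]
```

View pics/w11.png

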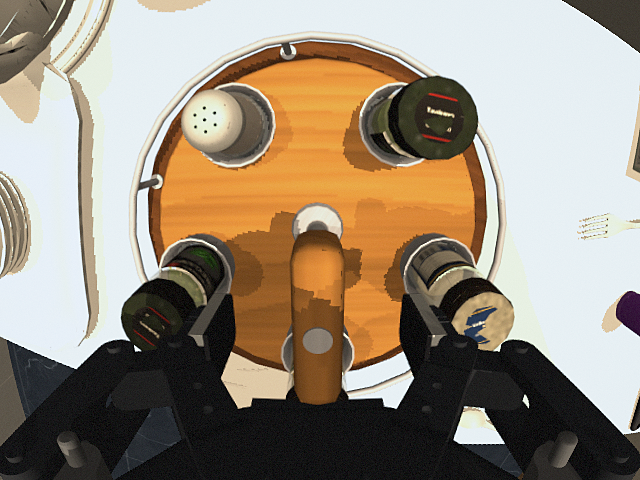

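Request:
carry_out:
  linear:
    - [0.2,0,-0.1]
    - [0,0,0]
    - [0,0,0]
    - [0,0,0]
    - [0,0,0]
  angular:
    - [0,0.003,0]
    - [0,0,0]
    - [0,0,0]
    - [0,0,0]
    - [0,0,0]
  fingers: [-0.3,0,0.2,0.4,0.6]
  force: 50

```text
time_s: 9.0
tcp_pos: [0.5479, 0.2014, 0.1631]
tcp_rot: [0.0, 0.994, 0.107, 0.002]
force: [-3.5, 4.0, 4.1]
grip_width: 0.0176
```

Request:
carry_out:
  linear:
    - [0,0,0]
    - [0,0,0]
    - [0,0,0]
    - [0,0,0]
    - [0,0,0]
  angular:
    - [0,0,0]
    - [0,0,0]
    - [0,0,0]
    - [0,0,0]
    - [0,0,0]
  fingers: [1,1,1,1,1]

```text
time_s: 9.42
tcp_pos: [0.5479, 0.2014, 0.1632]
tcp_rot: [0.0, 0.994, 0.107, 0.002]
force: [-1.5, -1.7, 5.6]
grip_width: 0.0175
```

```bash
python3 go.py .546 .2015 .161 12.5; python3 wr.py w12
```

```text
t 9.42 tcp [0.5479 0.2014 0.1632] yaw 12.28 tilt z [ 4.9e-03  5.0e-04 -1.0e+00] w 0.0175 F [-1.5 -1.7  5.6] q [-0.09  0.44 -0.47  1.82  0.25  0.93 -2.03]
shift cm now-axes [-0.18 -0.05  0.22] goal-axes [-0.18 -0.05  0.22] rotvec [ 0.0006 -0.0049 -0.0039]
```

View pics/w12.png

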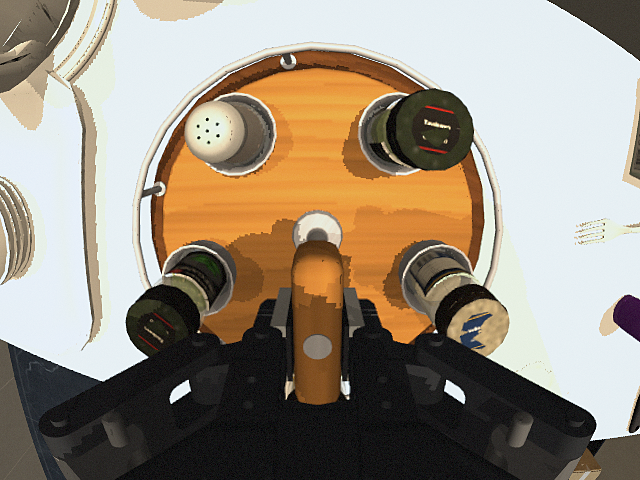

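Request:
carry_out:
  linear:
    - [-0.1,0,0]
    - [0,0,0]
    - [0,0,0]
    - [0,0,0]
    - [0,0,0]
  angular:
    - [0,-0.004,-0.02]
    - [0,0,-0.06]
    - [0,0,-0.08]
    - [0,0,-0.08]
    - [0,0,-0.06]
  fingers: [1,1,1,1,1]

```text
time_s: 9.88
tcp_pos: [0.5477, 0.2017, 0.1633]
tcp_rot: [-0.0, 0.967, 0.257, 0.001]
force: [2.3, 0.1, 4.6]
grip_width: 0.0175
```

```bash
python3 go.py .5465 .2015 .163 12.5; python3 wr.py w13
```

```text
t 9.88 tcp [0.5477 0.2017 0.1633] yaw 29.74 tilt z [ 2.5e-03  8.0e-04 -1.0e+00] w 0.0175 F [2.3 0.1 4.6] q [-0.04  0.45 -0.54  1.82  0.28  0.94 -1.76]
shift cm now-axes [-0.12 -0.04  0.03] goal-axes [-0.12 -0.01  0.03] rotvec [ 2.000e-04 -2.600e-03  3.009e-01]
```

View pics/w13.png

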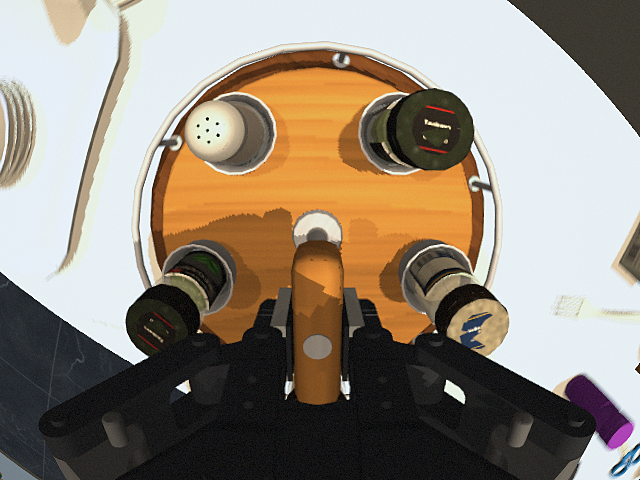

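Request:
carry_out:
  linear:
    - [0,0,0]
    - [0,0,0]
    - [0,0,0]
    - [0,0,0]
    - [0,0,0]
  angular:
    - [0,0,-0.08]
    - [0,0,-0.1]
    - [0,0,-0.1]
    - [0,0,-0.1]
    - [0,0,-0.08]
  fingers: [1,1,1,1,1]

```text
time_s: 10.35
tcp_pos: [0.5475, 0.2019, 0.1633]
tcp_rot: [0.0, 0.883, 0.47, 0.001]
force: [0.8, -0.4, 4.4]
grip_width: 0.0169
```

Request:
carry_out:
  linear:
    - [0,0,0]
    - [0,0,0]
    - [0,0,0]
    - [0,0,0]
    - [0,0,0]
  angular:
    - [0,0,-0.08]
    - [0,0,-0.1]
    - [0,0,-0.1]
    - [0,0,-0.1]
    - [0,0,-0.08]
  fingers: [1,1,1,1,1]

```text
time_s: 10.77
tcp_pos: [0.5472, 0.202, 0.1633]
tcp_rot: [0.0, 0.752, 0.659, 0.001]
force: [0.3, -0.6, 6.5]
grip_width: 0.0179
```

Request:
carry_out:
  linear:
    - [0,0,0]
    - [0,0,0]
    - [0,0,0]
    - [0,0,0]
    - [0,0,0]
  angular:
    - [0,0,-0.08]
    - [0,0,-0.1]
    - [0,0,-0.1]
    - [0,0,-0.08]
    - [0,0,-0.04]
  fingers: [1,1,1,1,1]

```text
time_s: 11.18
tcp_pos: [0.5469, 0.202, 0.1633]
tcp_rot: [0.0, 0.607, 0.795, 0.001]
force: [-0.4, -0.7, 7.8]
grip_width: 0.0175
```

```bash
python3 go.py .5465 .2015 .163 133; python3 wr.py w14
```

```text
t 11.18 tcp [0.5469 0.202  0.1633] yaw 105.29 tilt z [ 8.e-04  9.e-04 -1.e+00] w 0.0175 F [-0.4 -0.7  7.8] q [ 0.16  0.53 -0.83  1.8   0.46  1.01 -0.59]
shift cm now-axes [-0.04 -0.05  0.03] goal-axes [-0.01 -0.06  0.03] rotvec [ 1.100e-03 -4.000e-04 -4.836e-01]
```

View pics/w14.png

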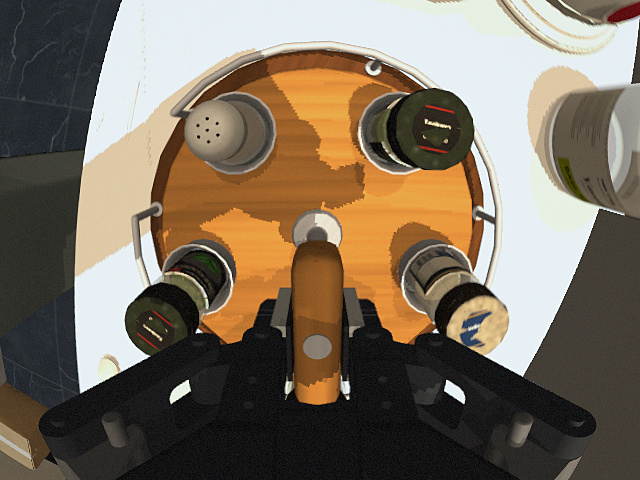

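Request:
carry_out:
  linear:
    - [0,0,0]
    - [0,0,0]
    - [0,0,0]
    - [0,0,0]
    - [0,0,0]
  angular:
    - [0,0,-0.1]
    - [0,0,-0.14]
    - [0,0,-0.12]
    - [0,0,-0.08]
    - [0,0,-0.03]
  fingers: [1,1,1,1,1]

```text
time_s: 11.65
tcp_pos: [0.5465, 0.2019, 0.1632]
tcp_rot: [-0.0, 0.412, 0.911, 0.0]
force: [-1.7, -1.9, 9.5]
grip_width: 0.0171
```

Request:
carry_out:
  linear:
    - [0,0,0]
    - [0,0,0]
    - [0,0,0]
  angular:
    - [0,0,0]
    - [0,0,0]
    - [0,0,0]
  fingers: [1,1,1]

```text
time_s: 11.9
tcp_pos: [0.5465, 0.2019, 0.1633]
tcp_rot: [0.0, 0.414, 0.91, 0.0]
force: [-0.3, -1.8, 7.8]
grip_width: 0.0174
```

```bash
python3 wr.py w15; python3 go.py .5465 .2015 .163 133; cat > sa.py <<'E'
import sys
from h import *
from station import vision
from scipy.optimize import least_squares
def ang(P,c): return np.degrees(np.arctan2(P[...,1]-c[1],P[...,0]-c[0]))%360
def ana(f,W,axs):
    ax=np.array(axs); rr=np.hypot(W[...,0]-ax[0],W[...,1]-ax[1])
    m=(rr>.122)&(rr<.150)&(W[...,2]>.05)&(W[...,2]<.068); P=W[m]
    g=lambda x:np.hypot(P[:,0]-x[0],P[:,1]-x[1])-.136
    c=least_squares(g,ax,loss='soft_l1',f_scale=.002).x
    m=(np.hypot(W[...,0]-.452,W[...,1]-.218)<.032)&(W[...,2]>.10)&(W[...,2]<.126); S=W[m]
    sal=(S.min(0)+S.max(0))/2 if len(S) else np.full(3,np.nan)
    # cup rim at salt
    for cc in (ax,c):
        b=np.sort(ang(P,cc)); gg=np.diff(b); k=[j for j in np.argsort(gg)[-6:] if 140<b[j]<200 or 140<b[j+1]<200]
        print(f,'axis',cc.round(4),'gaps',[(b[j].round(1),b[j+1].round(1)) for j in k],'salt',len(S),sal.round(4),np.ptp(S,0).round(3) if len(S) else '', 'ang %.1f mean %.1f r %.4f'%(ang(sal,cc),ang(S.mean(0),cc),np.hypot(*(sal[:2]-cc))))
f=sys.argv[1]
p,d,K,T=load(f'pics/{f}.npz'); ana(f,fcloud(d,K,T),(.5465,.2015))
for n in ('top','side'):
    p,d=vision.snapshot(n); C=vision.calibration(n); import cv2; cv2.imwrite(f'pics/{n}_{f}.png',p)
    np.savez(f'pics/{n}_{f}.npz',p=p,d=d,K=C["camera_matrix"],T=C["world_from_camera"])
    ana(n,cloud(d,C["camera_matrix"],C["world_from_camera"]),(.5456,.2002))
    cr=p[180:305,90:300] if n=='top' else p[170:385,190:400]
    cv2.imwrite(f'pics/{n}_{f}c.png',cv2.resize(cr,None,fx=2.7,fy=2.7,interpolation=cv2.INTER_CUBIC))
E
python3 sa.py w15
```

```text
t 11.95 tcp [0.5465 0.2019 0.1632] yaw 131.13 tilt z [ 1.e-04  2.e-04 -1.e+00] w 0.0170 F [-2.  -2.7  7.7] q [ 0.23  0.57 -0.93  1.8   0.53  1.04 -0.19]
shift cm now-axes [-0.03 -0.02  0.02] goal-axes [-0.03 -0.03  0.02] rotvec [ 0.0002 -0.     -0.0326]
w15 axis [0.5465 0.2015] gaps [(np.float64(163.6), np.float64(165.0)), (np.float64(151.9), np.float64(162.5)), (np.float64(166.3), np.float64(185.2))] salt 3054 [0.4551 0.2235 0.111 ] [0.034 0.034 0.022] ang 166.5 mean 165.2 r 0.0940
w15 axis [0.5482 0.2014] gaps [(np.float64(163.8), np.float64(165.1)), (np.float64(152.2), np.float64(162.7)), (np.float64(166.5), np.float64(185.1))] salt 3054 [0.4551 0.2235 0.111 ] [0.034 0.034 0.022] ang 166.6 mean 165.4 r 0.0957
top axis [0.5456 0.2002] gaps [(np.float64(152.7), np.float64(166.5)), (np.float64(166.5), np.float64(253.6))] salt 20 [0.4446 0.2278 0.1135] [0.014 0.015 0.015] ang 164.7 mean 164.5 r 0.1048
top axis [0.5453 0.2003] gaps [(np.float64(152.7), np.float64(166.5)), (np.float64(166.5), np.float64(253.7))] salt 20 [0.4446 0.2278 0.1135] [0.014 0.015 0.015] ang 164.7 mean 164.6 r 0.1045
side axis [0.5456 0.2002] gaps [(np.float64(152.7), np.float64(165.1)), (np.float64(167.0), np.float64(184.6))] salt 160 [0.4535 0.2261 0.1109] [0.034 0.032 0.021] ang 164.3 mean 162.4 r 0.0957
side axis [0.5454 0.2022] gaps [(np.float64(153.4), np.float64(166.0)), (np.float64(167.9), np.float64(185.5))] salt 160 [0.4535 0.2261 0.1109] [0.034 0.032 0.021] ang 165.5 mean 163.5 r 0.0950
```

View pics/w15.png

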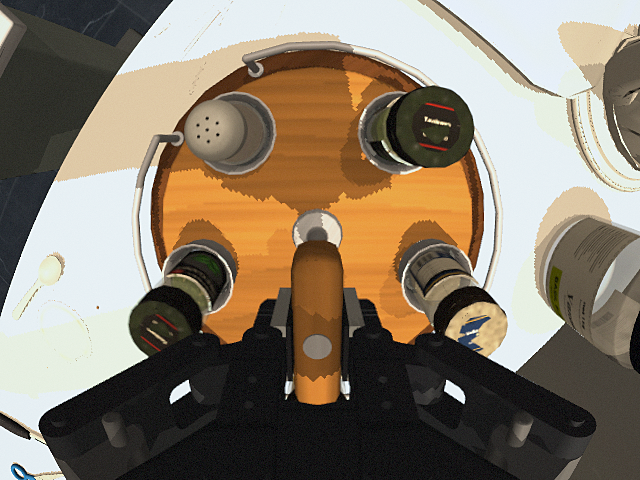

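View pics/side_w15c.png

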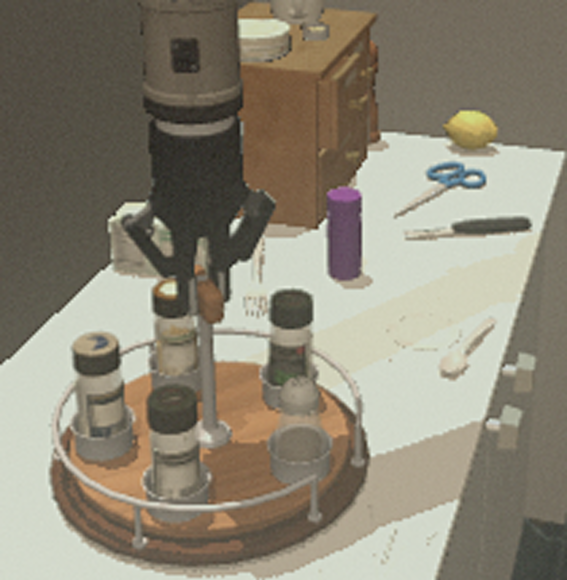

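View pics/top_w15c.png

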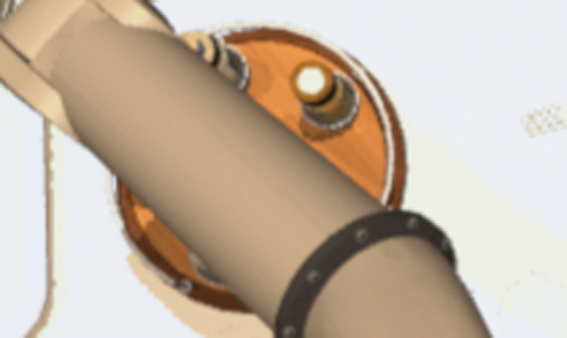

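Request:
carry_out:
  linear:
    - [0,0,0]
    - [0,0,0]
    - [0,0,0]
    - [0,0,0]
    - [0,0,0]
  angular:
    - [0,0,-0.018]
    - [0,0,-0.018]
    - [0,0,0]
    - [0,0,0]
    - [0,0,0]
  fingers: [1,1,1,1,1]

```text
time_s: 12.47
tcp_pos: [0.5465, 0.2018, 0.1632]
tcp_rot: [0.0, 0.397, 0.918, 0.0]
force: [-1.5, -2.6, 8.4]
grip_width: 0.0175
```

```bash
python3 wr.py w16; python3 go.py .5465 .2015 .163 133;python3 sa.py w16
```

```text
t 12.52 tcp [0.5465 0.2019 0.1633] yaw 133.20 tilt z [ 3.e-04  1.e-04 -1.e+00] w 0.0175 F [-1.9 -2.4  8.3] q [ 0.23  0.58 -0.94  1.8   0.53  1.04 -0.16]
shift cm now-axes [-0.02 -0.03  0.03] goal-axes [-0.02 -0.03  0.03] rotvec [0.0003 0.0001 0.0035]
w16 axis [0.5465 0.2015] gaps [(np.float64(164.6), np.float64(166.4)), (np.float64(151.9), np.float64(164.6)), (np.float64(167.6), np.float64(185.1))] salt 3055 [0.4542 0.2204 0.111 ] [0.034 0.034 0.022] ang 168.4 mean 167.3 r 0.0942
w16 axis [0.5483 0.2015] gaps [(np.float64(164.8), np.float64(166.5)), (np.float64(152.3), np.float64(164.8)), (np.float64(167.8), np.float64(185.1))] salt 3055 [0.4542 0.2204 0.111 ] [0.034 0.034 0.022] ang 168.6 mean 167.5 r 0.0959
top axis [0.5456 0.2002] gaps [(np.float64(143.4), np.float64(145.2)), (np.float64(166.0), np.float64(169.5)), (np.float64(152.7), np.float64(166.0)), (np.float64(170.7), np.float64(254.9))] salt 22 [0.4437 0.225  0.1126] [0.016 0.017 0.015] ang 166.3 mean 166.0 r 0.1049
top axis [0.5455 0.2004] gaps [(np.float64(143.4), np.float64(145.3)), (np.float64(166.0), np.float64(169.6)), (np.float64(152.7), np.float64(166.0)), (np.float64(170.7), np.float64(255.0))] salt 22 [0.4437 0.225  0.1126] [0.016 0.017 0.015] ang 166.4 mean 166.1 r 0.1047
side axis [0.5456 0.2002] gaps [(np.float64(169.8), np.float64(183.8)), (np.float64(152.6), np.float64(169.8))] salt 157 [0.4526 0.2238 0.1101] [0.034 0.029 0.02 ] ang 165.8 mean 164.4 r 0.0960
side axis [0.5455 0.2024] gaps [(np.float64(170.8), np.float64(184.7)), (np.float64(153.4), np.float64(170.8))] salt 157 [0.4526 0.2238 0.1101] [0.034 0.029 0.02 ] ang 167.0 mean 165.6 r 0.0954
```

View pics/w16.png

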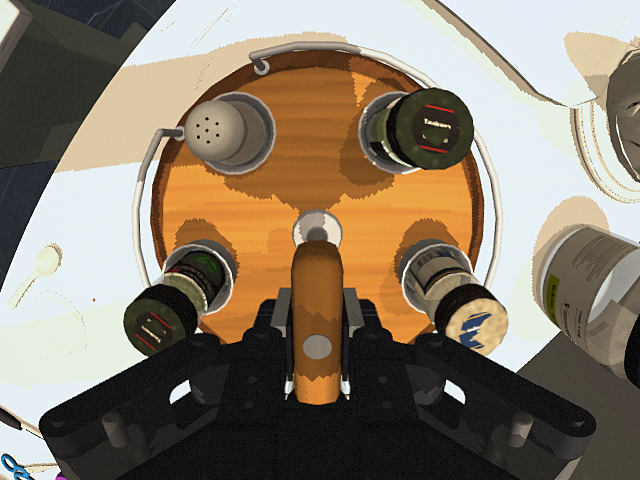

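View pics/side_w16.png

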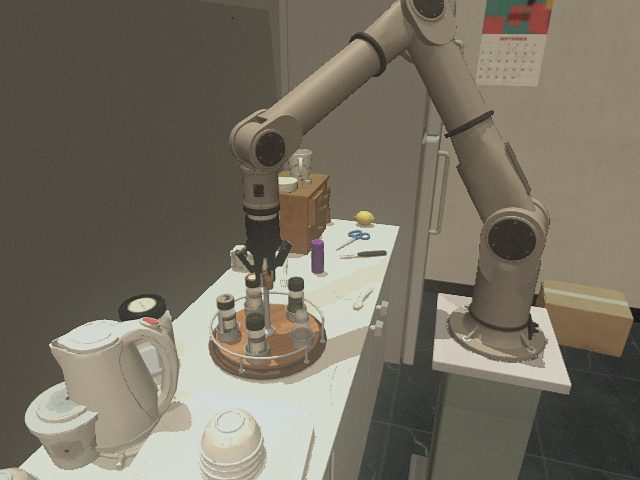

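```bash
python3 - <<'E'
from h import *
for f in('top_w16','side_w16'):
    p,d,K,T=load(f'pics/{f}.npz'); W=cloud(d,K,T); a=np.radians(133.2+180+np.array([0,72,144,216,288]))
    for n,t in zip(('placed','j3','j1','salt','j2'),a):
        c=np.array([.5458,.201])+.095*np.array([np.cos(t),np.sin(t)])
        m=(np.hypot(W[...,0]-c[0],W[...,1]-c[1])<.03)&(W[...,2]>.1)&(W[...,2]<.15); P=W[m]
        if len(P): print(f,n,len(P),c.round(3),((P.min(0)+P.max(0))/2).round(4),'ztop',np.percentile(P[:,2],[50,90]).round(4))
E
```

```text
top_w16 placed 259 [0.611 0.132] [0.6096 0.1304 0.1212] ztop [0.1343 0.138 ]
top_w16 j3 99 [0.632 0.241] [0.638  0.2356 0.1203] ztop [0.1335 0.1376]
top_w16 j1 8 [0.534 0.295] [0.5206 0.3075 0.1325] ztop [0.1358 0.1378]
top_w16 salt 22 [0.452 0.219] [0.4437 0.225  0.1126] ztop [0.1131 0.1182]
side_w16 placed 223 [0.611 0.132] [0.6102 0.1341 0.1182] ztop [0.1219 0.1352]
side_w16 j3 341 [0.632 0.241] [0.6302 0.2429 0.1188] ztop [0.1266 0.1356]
side_w16 j1 393 [0.534 0.295] [0.533  0.2967 0.1186] ztop [0.1277 0.1358]
side_w16 salt 157 [0.452 0.219] [0.4526 0.2238 0.1101] ztop [0.1129 0.1186]
side_w16 j2 290 [0.5   0.118] [0.4998 0.1174 0.1193] ztop [0.1262 0.136 ]
```

View pics/side_w16c.png

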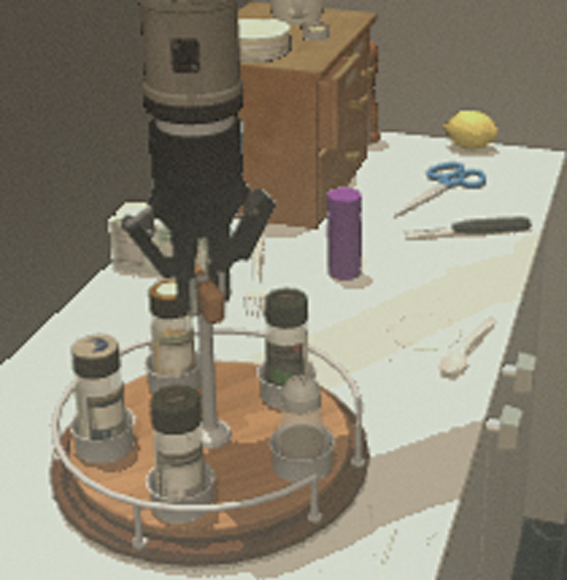

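All four jars are at the seated height of about 0.135 m, the salt is in the middle of the opening, and the handle is held. I'm handing the job in.

```bash
python3 -c "
from station import job; print(job.close_job())"
```

```text
the job is handed in; nothing more can be done
None
```

The spice jar is back in the empty cup, and the salt shaker stands in the front opening. The gripper still holds the handle; I handed the job in at about 12.6 s.

**Jar:** It met the cup floor at the expected height with about 7 N of contact. Its lid measures about 0.135 m high, level with the three other jars, which still stand upright in their cups.

**Salt:** I turned the carousel about 121° by the handle.
- **Wrist camera:** the shaker is at 168.5° and the middle of the opening at 168.6°.
- **Gripper angle:** this puts the shaker's cup at 169.2°.
- **Side camera:** it disagreed a little, with the shaker at 166–167° and the opening at 168–169°. From that side the shaker is only partly visible, and 1° is about 1.7 mm there.
- **Top camera:** the arm blocked most of its view, so I did not count its last reading.

**Hold:** The grip is set to 50 N, with the fingers 17.5 mm apart on the 18 mm bar. The tool reads about 9 N, mostly from pressing lightly down on the handle. I touched none of the bystander objects. The last side picture shows the lemon, fork, teaspoon and purple look-alike where they were; I did not single out the peeler.

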